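# Open the slide-lid rod box

## Task

Open the wooden slide-lid box whose lid has the red grip, so that the rod stock in it can be reached: lift the lid over the lip at the front end of its box, slide it out of its grooves through that end, and lay it flat, grip up, in the middle of the cork mat. Leave the box with the blue grip shut.

Things in the scene. Friction and masses are not known exactly. Their poses are not given: they have to be found in the camera images.
- red_lid: loose lid to take off: pale wooden plate 112 x 80 x 5 mm (x, y, z), 80-140 g, shut at the start. Red grip rib across it, upright: 12 mm thick in x, 44 mm long in y, its top 39 mm above the plate's underside, centred at x = -28 mm. Origin: centre of the plate's underside; front end at -x; z up.
- red_box: its wooden box, fixed, 129 x 98 x 53 mm. Origin: centre of underside; front -x, roughly to the robot. Shut lid: underside at z 30 mm, behind a front lip 36 mm high (outer face x -64 mm). Side grooves, z 30 to 48 mm, open at the front: raise the lid 7 to 12 mm, slide it 120 mm to -x and it is free. Strips over them (top 53 mm, 66 mm apart) bar lifting it straight out. Side play 3 mm.
- blue_lid: lid of the other box, same make, sizes and origin, but with a blue grip; the two boxes stand one near the middle, one at the right of the bench, either way round. To be left shut.
- cork_mat: cork mat, 130 x 170 x 4 mm (x, y, z), fixed on the bench left of the middle, near its front edge. Origin: centre of its underside on the bench; its top is 4 mm above the bench.
Things that resemble listed ones, but are neither listed nor needed, are in the scene too. What is shaped like the red_lid but purple is not meant.

How it is judged:
On the way:
1. the red-gripped lid has been drawn at least 50 mm out through the front end of its box, over the lip (x of red_lid in the frame of red_box below -0.05 m and z of red_lid in the frame of red_box below 0.06 m and y of red_lid in the frame of red_box between -0.03 and 0.03 m), for 0.1 s.
At the end, for the whole second after the job is handed in: The red-gripped lid lies at rest flat (within 6 degrees, grip up) on the cork mat, its centre within 45 mm of the mat's centre; the blue-gripped lid is within 15 mm of where it was (horizontal distance between red_lid and cork_mat below 0.045 m and angle between red_lid's own z axis and vertical below 0.1 rad and height (world z) of red_lid below 0.009 m and linear speed of red_lid below 0.02 m/s and distance of blue_lid from where it was at the start of the episode below 0.015 m); the robot touches nothing.
It fails at once if the blue-gripped lid was moved more than 15 mm (distance of blue_lid from where it was at the start of the episode above 0.015 m).
It also fails if it takes over 48 s, if anything falls off the work surface, if the arm or the gripper's body presses on something with over 40 N, if the wrist force passes 120 N, or if a joint passes its speed limit or range.

## Robot

A 7-joint arm with a two-finger parallel gripper is mounted at the origin on a cart in front of the work surface, level with it; the furniture and walls round the work are solid. World frame = base frame: x ahead of the robot, y to its left, z up, the work surface at z = 0. Lengths are in m, angles in rad, forces in N, time in s.
With the tool pointing down it reaches from about 0.425 to 0.95 m from the base axis. Payload 4.7 kg.
Tool frame: the origin (TCP) lies on the centre line of the jaws, within the pads' length; the fingertips stand 14 mm ahead of it and the grasp point (between the pads) lies 5 mm behind it; z points along the fingers, y is the line along which they close (so a half turn about z gives the same grasp; the last joint's range is limited). The gripper opens to 85 mm and grips with 20 to 120 N. Pads are 22 mm wide; open, the fingers measure 114 mm over their backs; the gripper's body (76 mm by 85 mm) begins 54 mm behind the grasp point. The pads swing forward as they close: fully open they stand 13 mm farther back than shut.
Start: joints at [1.217, 0.469, -0.049, 1.532, 0.024, 1.141, -0.082], TCP at [0.215, -0.64, 0.245] pointing down, gripper open.
Joint ranges: [-2.59, 2.59], [-0.33, 1.99], [-1.39, 1.29], [0.1, 2.45], [-1.04, 4.18], [0.21, 1.99], [-2.66, 2.66]. Speed limits (rad/s): [2.57, 2.57, 3.14, 3.14, 3.14, 3.14, 3.14].

## Interface

Orientations are given as a rotation vector (axis times angle).
In Python, from plant import monitor, snapshot, camera_params, ticket gives the robot as it stands. The module is installed in compiled form; this text tells all that it offers.
- The arm moves only by the tool jog_arm, never from a script. Its argument "deltas" is a list of rows, each an object of numbers: "wx", "wy", "wz": the turn, a rotation vector about the tool's x, y, z in degrees; "dx", "dy", "dz": the shift along the tool's x, y, z in m; "jaw": the gripper's target within -1 to 1 (fully open at 1, half-way at 0, shut at -1). A call has exactly 10 rows; each row shifts and turns the commanded pose from where the row before left it, along the tool's axes as they then stand; what a row does not reach is not made up. A row lasts 1/8 s, in which the tool goes at most 62.5 mm and 10.7 degrees, less where a joint would pass 70% of its speed; a pose out of reach is approached as far as the arm can. A call is refused whole if a number of a shift passes 0.0625 or a number of a turn 10.7, either way. A call with a gripper value outside its range is refused whole. The fingers move at their own pace and stop on an object; "squeeze" is the grip in N (left out, the last holds). Time passes only in rows, so rows that do not move let the fingers close, or fill a call up. It gives the time, the measured TCP pose, the force, the opening and the grip force at its end, in the units of the state.
- monitor.get_state(): the state, without advancing time (a new reading comes with each control period).
- snapshot(name): name is "side" or "top" or "wrist"; returns (picture, depth): 420x560x3 uint8, blue, green, red; 420x560 float32, m along the optical axis (not along the pixel's ray), 0 where there is no reading.
- camera_params(name): a dict with "K" (3x3 intrinsics, pixels), "D" ([k1, k2, p1, p2, k3] as OpenCV has them; the pictures are not rectified), "position" and "rotation" of the camera in the world. Camera axes: x right, y up, looking along -z (the intrinsics and any distortion apply to the point x, -y, -z); pixel columns grow to the right and rows downward; lengths in m; the calibration is good to about 2 mm. A picture is of the moment at which its call begins: read the wrist's pose just before it. camera_params takes no time and is no camera call; for the wrist camera it gives the pose at the moment of the call.
- ticket.hand_in(): hands the job in; it is judged then, once.
The state is a dict: "clock": time; "joint_positions": joint angles; "qd": joint speeds; "joint_efforts": joint torques, N m; "tcp_pos": TCP position; "ee_rot": TCP orientation; "ft_force": force on the tool from outside, world axes, zero at the start; "torque": the same for the moment, N m; "opening": finger opening in m; "gripper_force": force on a finger pad.
Only numpy, scipy, OpenCV 4.12 (cv2) and the standard library are available. Lean on these libraries where they do the work, as an engineer would, in place of code of your own. Each camera call takes 0.05 s, during which the arm holds its last target. There are 200 camera calls.

## Working session

There is one attempt and no reset: what is moved stays moved. The work goes in short steps, Python scripts to look and compute and a tool call to move; the robot and the scene stay as the last step left them, time stands still between calls to the robot, and variables do not carry over. Pictures are saved under pics/ and viewed, at most 10 in all, crops included, and the job is handed in when it is done.

Besides the shell and the picture viewer there is one more tool, called after "Call:" as name(argument=value, ...) on one line, values as JSON. jog_arm: Moves the arm, as the interface text tells. Its arguments: {"type":"object","properties":{"deltas":{"type":"array"},"squeeze":{"type":"number"}},"required":["deltas"]}

```bash
mkdir -p pics
cat > h.py <<'E'
import numpy as np, cv2
from plant import monitor, snapshot, camera_params, ticket
def take(n,f=None):
    p=camera_params(n); im,d=snapshot(n)
    np.savez(f'{f or n}.npz',im=im,d=d,K=p['K'],D=p['D'],pos=p['position'],R=p['rotation'])
    if f: cv2.imwrite(f'pics/{f}.png',im)
    return dict(im=im,d=d,K=np.array(p['K']),D=np.array(p['D']),pos=np.array(p['position']),R=np.array(p['rotation']))
def rays(c,px):
    u=cv2.undistortPoints(np.array(px,float).reshape(-1,1,2),c['K'],c['D']).reshape(-1,2)
    r=np.c_[u[:,0],-u[:,1],-np.ones(len(u))]
    return r@c['R'].T
def plane(c,px,z):
    r=rays(c,px); return c['pos']+r*((z-c['pos'][2])/r[:,2])[:,None]
def deep(c,px):
    px=np.array(px).reshape(-1,2); r=rays(c,px)
    return c['pos']+r*c['d'][px[:,1],px[:,0]][:,None]
E
python3 - <<'E'
from h import *
s=monitor.get_state(); print(s)
t=take('top','top1'); print(t['R'].shape,t['pos'])
w=take('side','side1')
print(w['pos'])
cv2.imwrite('pics/a.png',cv2.resize(np.vstack([t['im'],w['im']]),None,fx=.7,fy=.7))
E
```

```text
{'clock': 0.0, 'joint_positions': array([ 1.21708221,  0.46942916, -0.04857854,  1.53370446,  0.0240734 ,
        1.14095636, -0.0822912 ]), 'qd': array([-0.00014458, -0.00190306,  0.00161999, -0.00052993,  0.00099602,
        0.00266344, -0.00094549]), 'joint_efforts': array([-2.39699484e-04, -5.10316122e+01, -4.65493498e-02, -2.37719125e+01,
        1.07340451e-02,  7.49129016e-03,  2.47901590e-05]), 'tcp_pos': array([ 0.21524778, -0.63917912,  0.24426513]), 'ee_rot': array([-3.09839451e+00, -5.07696190e-01,  5.66491660e-04]), 'ft_force': array([-0.2490335 , -1.14497751,  0.44401996]), 'torque': array([-0.01498282,  0.01317552,  0.01138579]), 'gripper_force': 0.0, 'opening': 0.08539323781517054}
(3,) [0.2256481  0.03414498 1.55141396]
[0.28054145 1.15912604 0.52154014]
```

View pics/top1.png

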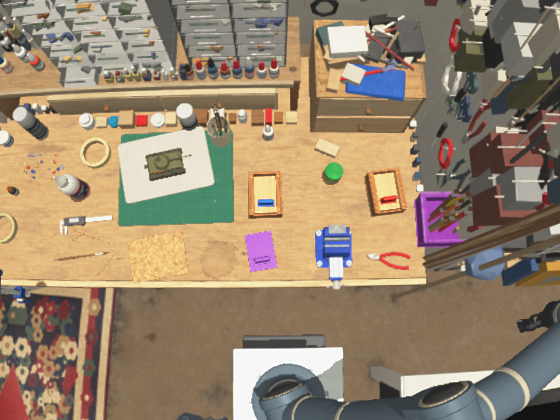

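View pics/side1.png

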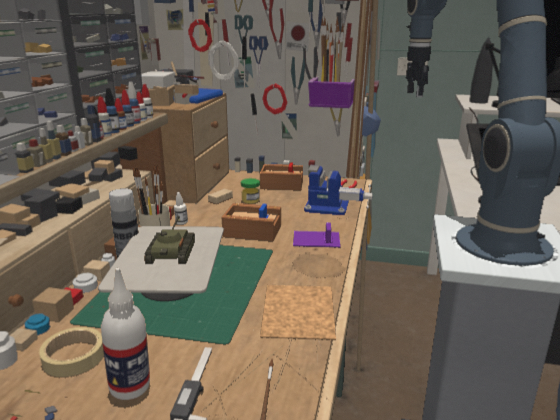

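The top view shows the red-gripped box on the right at (386,192) and the blue-gripped box in the middle at (265,195). A purple decoy lid lies at (261,251) and the cork mat at (158,257). A blue vise (336,245) and pliers (390,261) are near the path. The red grip at (388,199) fits the description.

```bash
python3 - <<'E'
s=open('h.py').read()
s=s.replace("import numpy as np, cv2","import numpy as np, cv2\nfrom scipy.spatial.transform import Rotation as Ro\ndef rm(r):\n    r=np.array(r); return Ro.from_rotvec(r).as_matrix() if r.shape==(3,) else r",1)
s=s.replace("R=np.array(p['rotation']))","R=rm(p['rotation']))").replace("R=p['rotation']","R=rm(p['rotation'])")
open('h.py','w').write(s)
E
python3 - <<'E'
from h import *
c=dict(np.load('top.npz')) if 0 else dict(np.load('top1.npz')); 
c['R']=rm(camera_params('top')['rotation'])
im=c['im']; hsv=cv2.cvtColor(im,cv2.COLOR_BGR2HSV)
def comp(m,x0,y0,x1,y1):
    k=np.zeros_like(m);k[y0:y1,x0:x1]=m[y0:y1,x0:x1]
    n,l,st,_=cv2.connectedComponentsWithStats(k); i=1+st[1:,4].argmax(); return np.argwhere(l==i)[:,::-1]
H,S,V=cv2.split(hsv)
red=(((H<8)|(H>172))&(S>150)&(V>90)).astype(np.uint8)
blue=((H>100)&(H<125)&(S>150)).astype(np.uint8)
for nm,m,b,z in(('redgrip',red,(370,180,405,215),.069),('bluegrip',blue,(250,190,285,215),.069)):
    p=comp(m,*b); r=cv2.minAreaRect(p.astype(np.float32)); w=plane(c,cv2.boxPoints(r),z); print(nm,len(p),r); print(w.round(3),w.mean(0).round(4)); print(np.median(deep(c,p),0).round(4))
# box outline from depth: points above .045
ys,xs=np.mgrid[0:420,0:560]; px=np.c_[xs.ravel(),ys.ravel()]; P=deep(c,px).reshape(420,560,3)
for nm,b in(('red',(360,160,412,222)),('blue',(240,165,290,222))):
    m=((P[...,2]>.02)&(P[...,2]<.09)).astype(np.uint8); p=comp(m,*b)
    r=cv2.minAreaRect(p.astype(np.float32)); w=plane(c,cv2.boxPoints(r),.05); print(nm,r); print(w.round(3),w.mean(0).round(4))
# cork
m=((H>8)&(H<25)&(S>100)&(V>120)).astype(np.uint8)
w=plane(c,[(130,236),(184,233),(188,276),(133,280)],.004); print('mat',w.round(3),w.mean(0).round(3))
for q in((336,232),(336,245),(336,268),(325,172),(333,172),(390,261),(387,207),(386,212),(440,215),(430,245)): print(q,P[q[1],q[0]].round(3))
a=cv2.resize(im[155:285,295:440],None,fx=5,fy=4.5,interpolation=2);cv2.imwrite('pics/crop1.png',a)
E
```

```text
redgrip 108 ((388.6463317871094, 199.3170623779297), (6.736324310302734, 17.11688804626465), 83.6598129272461)
[[ 0.582 -0.275  0.069]
 [ 0.588 -0.327  0.069]
 [ 0.567 -0.328  0.069]
 [ 0.562 -0.276  0.069]] [ 0.575  -0.3015  0.069 ]
[ 0.5772 -0.3028  0.0611]
bluegrip 85 ((266.0, 202.5), (14.0, 5.0), 0.0)
[[0.562 0.079 0.069]
 [0.577 0.079 0.069]
 [0.576 0.038 0.069]
 [0.561 0.038 0.069]] [0.5688 0.0587 0.069 ]
[0.5702 0.0591 0.0615]
red ((386.16375732421875, 190.87191772460938), (45.310462951660156, 35.05998611450195), 80.27242279052734)
[[ 0.666 -0.239  0.05 ]
 [ 0.684 -0.346  0.05 ]
 [ 0.546 -0.36   0.05 ]
 [ 0.529 -0.255  0.05 ]] [ 0.6061 -0.3001  0.05  ]
blue ((264.835693359375, 193.89874267578125), (44.685794830322266, 33.157432556152344), 87.95458984375)
[[0.667 0.114 0.05 ]
 [0.669 0.015 0.05 ]
 [0.533 0.012 0.05 ]
 [0.531 0.109 0.05 ]] [0.6    0.0624 0.05  ]
mat [[0.484 0.474 0.004]
 [0.492 0.308 0.004]
 [0.363 0.293 0.004]
 [0.35  0.46  0.004]] [0.422 0.384 0.004]
(336, 232) [ 0.472 -0.137  0.112]
(336, 245) [ 0.438 -0.138  0.096]
(336, 268) [ 0.377 -0.14   0.06 ]
(325, 172) [ 0.663 -0.117  0.057]
(333, 172) [ 0.661 -0.14   0.064]
(390, 261) [ 0.401 -0.311 -0.001]
(387, 207) [ 0.56  -0.303  0.034]
(386, 212) [ 0.545 -0.299  0.033]
(440, 215) [ 0.49  -0.396  0.247]
(430, 245) [ 0.409 -0.357  0.269]
```

View pics/crop1.png

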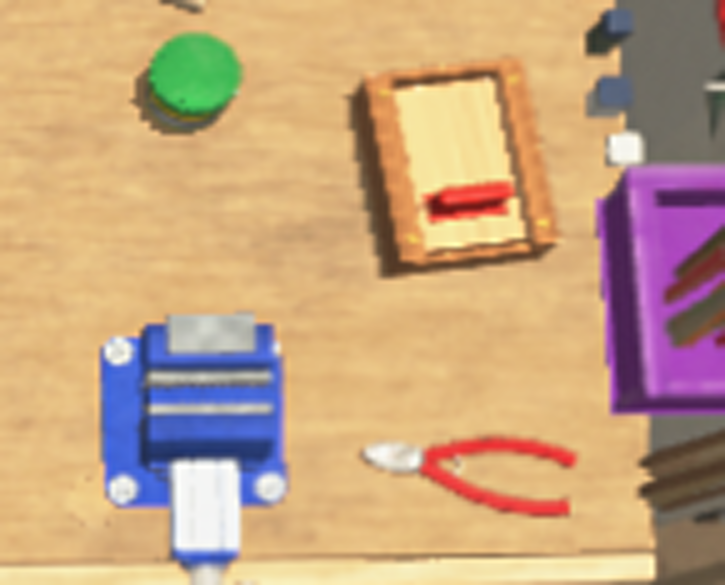

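The crop confirms the wooden box with the red rib at crop px (470,198). The purple bin (right) and the vise (lower left) are obstacles.

```bash
cat >> h.py <<'E'
def plan(wps):
    """wps: (x,y,z,azimuth of tool y deg, rows); prints per-row tool-frame moves"""
    s=monitor.get_state(); R=rm(s['ee_rot']); p=s['tcp_pos']; a=np.degrees(np.arctan2(R[1,1],R[0,1]))
    print('now',p.round(4),'az',round(a,2),'tilt',R[2].round(3))
    for x,y,z,b,n in wps:
        q=np.array([x,y,z]); da=(b-a+180)%360-180
        for i in range(n):
            t=np.radians(a+da*i/n+da/n); v=(q-p)/n   # tool y=(cos,sin), tool x=(-sin,cos), z down
            t0=np.radians(a+da*i/n)
            Y=np.array([np.cos(t0),np.sin(t0),0]); X=np.array([-np.sin(t0),np.cos(t0),0])
            print('{"dx":%.3f,"dy":%.3f,"dz":%.3f,"wz":%.1f},'%(v@X,v@Y,-v[2],-da/n))
        p=q;a=b; print('--')
E
python3 - <<'E'
from h import *
c=dict(np.load('top1.npz')); c['R']=rm(camera_params('top')['rotation'])
for q in [(416,195),(418,200),(418,220),(420,240),(424,192),(426,248),(440,260),(455,225),(470,200)]: print(q,deep(c,[q])[0].round(3))
plan([(.16,-.45,.32,-71,4),(.40,-.22,.32,-16,6),(.51,-.27,.26,9,4)])
E
```

```text
(416, 195) [ 0.603 -0.403  0.005]
(418, 200) [ 0.521 -0.327  0.29 ]
(418, 220) [ 0.472 -0.327  0.278]
(420, 240) [ 0.422 -0.331  0.27 ]
(424, 192) [ 0.533 -0.335  0.321]
(426, 248) [ 0.444 -0.438 -0.044]
(440, 260) [ 0.382 -0.413  0.166]
(455, 225) [ 0.461 -0.431  0.257]
(470, 200) [ 0.491 -0.417  0.41 ]
now [ 0.2153 -0.6392  0.2444] az -71.39 tilt [-0.    -0.002 -1.   ]
{"dx":0.002,"dy":-0.049,"dz":-0.019,"wz":-0.1},
{"dx":0.002,"dy":-0.049,"dz":-0.019,"wz":-0.1},
{"dx":0.002,"dy":-0.049,"dz":-0.019,"wz":-0.1},
{"dx":0.002,"dy":-0.049,"dz":-0.019,"wz":-0.1},
--
{"dx":0.050,"dy":-0.023,"dz":-0.000,"wz":-9.2},
{"dx":0.053,"dy":-0.015,"dz":-0.000,"wz":-9.2},
{"dx":0.055,"dy":-0.006,"dz":-0.000,"wz":-9.2},
{"dx":0.055,"dy":0.003,"dz":-0.000,"wz":-9.2},
{"dx":0.054,"dy":0.011,"dz":-0.000,"wz":-9.2},
{"dx":0.052,"dy":0.020,"dz":-0.000,"wz":-9.2},
--
{"dx":-0.004,"dy":0.030,"dz":0.015,"wz":-6.2},
{"dx":-0.008,"dy":0.029,"dz":0.015,"wz":-6.2},
{"dx":-0.011,"dy":0.028,"dz":0.015,"wz":-6.2},
{"dx":-0.014,"dy":0.027,"dz":0.015,"wz":-6.2},
--
```

Run:
```python
from h import *
c=dict(np.load('side1.npz')); c['R']=rm(camera_params('side')['rotation'])
hsv=cv2.cvtColor(c['im'],cv2.COLOR_BGR2HSV); m=cv2.inRange(hsv,(130,120,40),(160,255,255))
n,l,st,_=cv2.connectedComponentsWithStats(m)
for i in range(1,n):
    if st[i,4]>60:
        p=np.argwhere(l==i)[:,::-1]; P=deep(c,p); P=P[c['d'][p[:,1],p[:,0]]>0]
        print(st[i],np.percentile(P,[1,50,99],axis=0).round(3).tolist())
```

```text
[ 309   81   45   26 1013] [[0.408, -0.397, 0.251], [0.465, -0.329, 0.286], [0.527, -0.32, 0.32]]
[293 223  47  24 682] [[0.379, 0.041, 0.003], [0.431, 0.09, 0.007], [0.49, 0.123, 0.041]]
```

Call:
jog_arm(deltas=[{"dx": 0.002, "dy": -0.049, "dz": -0.019}, {"dx": 0.002, "dy": -0.049, "dz": -0.019}, {"dx": 0.002, "dy": -0.049, "dz": -0.019}, {"dx": 0.002, "dy": -0.049, "dz": -0.019}, {"dx": 0.05, "dy": -0.023, "wz": -9.2}, {"dx": 0.053, "dy": -0.015, "wz": -9.2}, {"dx": 0.055, "dy": -0.006, "wz": -9.2}, {"dx": 0.055, "dy": 0.003, "wz": -9.2}, {"dx": 0.054, "dy": 0.011, "wz": -9.2}, {"dx": 0.052, "dy": 0.02, "wz": -9.2}])

```text
invalid input
```

Call:
jog_arm(deltas=[{"dx": 0.002, "dy": -0.049, "dz": -0.019, "wx": 0, "wy": 0, "wz": 0, "jaw": 1}, {"dx": 0.002, "dy": -0.049, "dz": -0.019, "wx": 0, "wy": 0, "wz": 0, "jaw": 1}, {"dx": 0.002, "dy": -0.049, "dz": -0.019, "wx": 0, "wy": 0, "wz": 0, "jaw": 1}, {"dx": 0.002, "dy": -0.049, "dz": -0.019, "wx": 0, "wy": 0, "wz": 0, "jaw": 1}, {"dx": 0.05, "dy": -0.023, "dz": 0, "wx": 0, "wy": 0, "wz": -9.2, "jaw": 1}, {"dx": 0.053, "dy": -0.015, "dz": 0, "wx": 0, "wy": 0, "wz": -9.2, "jaw": 1}, {"dx": 0.055, "dy": -0.006, "dz": 0, "wx": 0, "wy": 0, "wz": -9.2, "jaw": 1}, {"dx": 0.055, "dy": 0.003, "dz": 0, "wx": 0, "wy": 0, "wz": -9.2, "jaw": 1}, {"dx": 0.054, "dy": 0.011, "dz": 0, "wx": 0, "wy": 0, "wz": -9.2, "jaw": 1}, {"dx": 0.052, "dy": 0.02, "dz": 0, "wx": 0, "wy": 0, "wz": -9.2, "jaw": 1}], squeeze=60)

```text
clock: 1.35
tcp_pos: [0.4017, -0.2221, 0.3212]
ee_rot: [2.507, 1.892, -0.001]
ft_force: [0.6, 0.1, -0.2]
opening: 0.0855
gripper_force: 0.0
```

Run:
```python
from h import *
plan([(.52,-.25,.26,9,4)])
```

```text
now [ 0.4017 -0.2221  0.3212] az -15.91 tilt [-0. -0. -1.]
{"dx":0.001,"dy":0.030,"dz":0.015,"wz":-6.2},
{"dx":-0.002,"dy":0.030,"dz":0.015,"wz":-6.2},
{"dx":-0.005,"dy":0.030,"dz":0.015,"wz":-6.2},
{"dx":-0.008,"dy":0.029,"dz":0.015,"wz":-6.2},
--
```

Call:
jog_arm(deltas=[{"dx": 0.001, "dy": 0.03, "dz": 0.015, "wx": 0, "wy": 0, "wz": -6.2, "jaw": 1}, {"dx": -0.002, "dy": 0.03, "dz": 0.015, "wx": 0, "wy": 0, "wz": -6.2, "jaw": 1}, {"dx": -0.005, "dy": 0.03, "dz": 0.015, "wx": 0, "wy": 0, "wz": -6.2, "jaw": 1}, {"dx": -0.008, "dy": 0.029, "dz": 0.015, "wx": 0, "wy": 0, "wz": -6.2, "jaw": 1}, {"dx": 0, "dy": 0, "dz": 0, "wx": 0, "wy": -8, "wz": 0, "jaw": 1}, {"dx": 0, "dy": 0, "dz": 0, "wx": 0, "wy": -8, "wz": 0, "jaw": 1}, {"dx": 0, "dy": 0, "dz": 0, "wx": 0, "wy": -8, "wz": 0, "jaw": 1}, {"dx": 0, "dy": 0, "dz": 0, "wx": 0, "wy": 0, "wz": 0, "jaw": 1}, {"dx": 0, "dy": 0, "dz": 0, "wx": 0, "wy": 0, "wz": 0, "jaw": 1}, {"dx": 0, "dy": 0, "dz": 0, "wx": 0, "wy": 0, "wz": 0, "jaw": 1}])

```text
clock: 2.6
tcp_pos: [0.5181, -0.2535, 0.2616]
ee_rot: [1.828, 2.119, -0.388]
ft_force: [-0.6, 0.4, -0.1]
opening: 0.0857
gripper_force: 0.0
```

Run:
```python
from h import *
c=take('wrist','w1')
s=monitor.get_state(); print(s['tcp_pos'].round(4),rm(s['ee_rot']).round(3),s['joint_positions'].round(2)); print(c['pos'])
H,S,V=cv2.split(cv2.cvtColor(c['im'],cv2.COLOR_BGR2HSV))
red=(((H<6)|(H>174))&(S>150)&(V>60)).astype(np.uint8)
n,l,st,_=cv2.connectedComponentsWithStats(red); i=1+st[1:,4].argmax(); p=np.argwhere(l==i)[:,::-1]
P=deep(c,p); print(st[i],np.percentile(P,[2,50,98],axis=0).round(4))
T=P[P[:,2]>.065]; r=cv2.minAreaRect(T[:,:2].astype(np.float32)); print('rib top',len(T),r,T.mean(0).round(4))
```

```text
[ 0.5181 -0.2534  0.2615] [[-0.134  0.989  0.06 ]
 [ 0.904  0.147 -0.402]
 [-0.406  0.    -0.914]] [ 0.54  0.25 -0.42  1.89  0.62  0.99 -0.06]
[ 0.50095696 -0.1375816   0.34866771]
[ 142   84   45   79 1416] [[ 0.3783 -0.3691  0.0049]
 [ 0.4102 -0.3179  0.0091]
 [ 0.4275 -0.2805  0.0111]]
rib top 6 ((0.5009569525718689, -0.13758160173892975), (0.0, 0.0), 0.0) [ 0.501  -0.1376  0.3487]
```

View pics/w1.png

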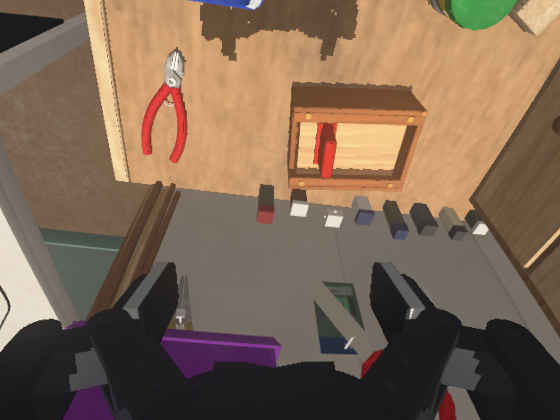

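The wrist view shows the red rib at (327,150) in its box (290–425, 85–190). The pliers are at (165,115), and the purple bin is under the left finger at (200,360).

Run:
```python
from h import *
c=dict(np.load('w1.npz')); c['R']=rm(c['R'])
H,S,V=cv2.split(cv2.cvtColor(c['im'],cv2.COLOR_BGR2HSV))
ys,xs=np.mgrid[70:200,275:435]; px=np.c_[xs.ravel(),ys.ravel()]; P=deep(c,px)
ok=c['d'][px[:,1],px[:,0]]>0; h,s=H[px[:,1],px[:,0]],S[px[:,1],px[:,0]]
red=ok&((h<6)|(h>174))&(s>170)&(P[:,2]>.037)
def rect(n,Q):
    r=cv2.minAreaRect(Q[:,:2].astype(np.float32)); print(n,len(Q),np.round(r[0],4),np.round(r[1],4),round(r[2],2),'zmed',np.median(Q[:,2]).round(4),'zmax',np.percentile(Q[:,2],98).round(4))
rect('rib',P[red&(P[:,0]>.53)&(P[:,2]>.062)])
rect('box top',P[ok&(P[:,2]>.046)&(P[:,2]<.058)&~red])
# box top outline via corner rays: convex hull of box-top pixels
m=np.zeros((420,560),np.uint8); q=px[ok&(P[:,2]>.046)&(P[:,2]<.075)]; m[q[:,1],q[:,0]]=1
n,l,st,_=cv2.connectedComponentsWithStats(m); m=(l==1+st[1:,4].argmax())
rect('box ray',plane(c,np.argwhere(m)[:,::-1],.053))
pl=P[ok&(P[:,2]>.03)&(P[:,2]<.038)&(h>10)&(s<150)]; rect('plate',pl)
```

```text
rib 425 [ 0.581  -0.3074] [0.0114 0.0431] 7.54 zmed 0.068 zmax 0.0696
box top 4303 [ 0.609  -0.3046] [0.1293 0.0999] 7.0 zmed 0.052 zmax 0.0537
box ray 4878 [ 0.608  -0.3027] [0.1288 0.1009] 6.9 zmed 0.053 zmax 0.053
plate 5124 [ 0.6083 -0.3021] [0.1291 0.0943] 7.25 zmed 0.0342 zmax 0.0367
```

Call:
jog_arm(deltas=[{"dx": 0.005, "dy": 0.0106, "dz": 0.0263, "wx": 0.6, "wy": 0, "wz": 1.3, "jaw": 1}, {"dx": 0.005, "dy": 0.0106, "dz": 0.0263, "wx": 0, "wy": 0, "wz": 0, "jaw": 1}, {"dx": 0.005, "dy": 0.0106, "dz": 0.0263, "wx": 0, "wy": 0, "wz": 0, "jaw": 1}, {"dx": 0.005, "dy": 0.0106, "dz": 0.0263, "wx": 0, "wy": 0, "wz": 0, "jaw": 1}, {"dx": 0.005, "dy": 0.0106, "dz": 0.0263, "wx": 0, "wy": 0, "wz": 0, "jaw": 0.8}, {"dx": 0, "dy": 0, "dz": 0.02, "wx": 0, "wy": 0, "wz": 0, "jaw": 0.4}, {"dx": 0, "dy": 0, "dz": 0.02, "wx": 0, "wy": 0, "wz": 0, "jaw": 0.2}, {"dx": 0, "dy": 0, "dz": 0.02, "wx": 0, "wy": 0, "wz": 0, "jaw": 0.2}, {"dx": 0, "dy": 0, "dz": 0, "wx": 0, "wy": 0, "wz": 0, "jaw": 0.2}, {"dx": 0, "dy": 0, "dz": 0, "wx": 0, "wy": 0, "wz": 0, "jaw": 0.2}])

```text
clock: 3.9
tcp_pos: [0.5781, -0.2994, 0.0767]
ee_rot: [1.852, 2.1, -0.393]
ft_force: [-0.5, 0.2, -0.1]
opening: 0.0513
gripper_force: 0.0
```

Run:
```python
from h import *
c=take('wrist','w2')
s=monitor.get_state(); R=rm(s['ee_rot']);p=s['tcp_pos']; print(p.round(4),R.round(3),s['ft_force'],s['opening'])
print('tool delta',(R.T@(np.array([.580,-.308,.059])-p)).round(4))
```

```text
[ 0.5784 -0.2993  0.077 ] [[-0.114  0.992  0.052]
 [ 0.906  0.126 -0.404]
 [-0.407  0.001 -0.913]] [0.6366503  0.91455056 0.95440614] 0.0516402149907994
tool delta [-0.0007  0.0005  0.0201]
```

View pics/w2.png

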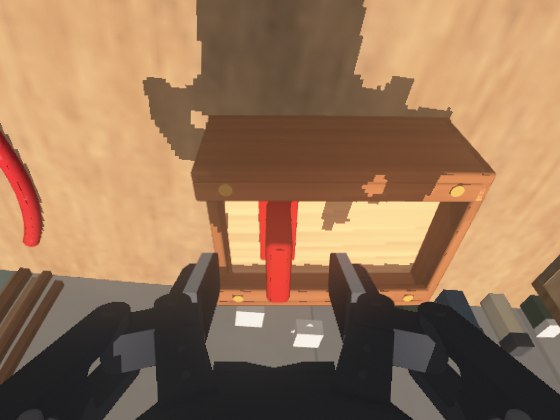

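The red rib (280,265) sits centred between the fingers (205,270) and (345,270), so I'm descending and closing.

Call:
jog_arm(deltas=[{"dx": 0, "dy": 0, "dz": 0.01, "wx": 0, "wy": 0, "wz": 0, "jaw": 0.2}, {"dx": 0, "dy": 0, "dz": 0.01, "wx": 0, "wy": 0, "wz": 0, "jaw": 0.2}, {"dx": 0, "dy": 0, "dz": 0, "wx": 0, "wy": 0, "wz": 0, "jaw": 0}, {"dx": 0, "dy": 0, "dz": 0, "wx": 0, "wy": 0, "wz": 0, "jaw": -0.4}, {"dx": 0, "dy": 0, "dz": 0, "wx": 0, "wy": 0, "wz": 0, "jaw": -1}, {"dx": 0, "dy": 0, "dz": 0, "wx": 0, "wy": 0, "wz": 0, "jaw": -1}, {"dx": 0, "dy": 0, "dz": 0, "wx": 0, "wy": 0, "wz": 0, "jaw": -1}, {"dx": 0, "dy": 0, "dz": 0, "wx": 0, "wy": 0, "wz": 0, "jaw": -1}, {"dx": 0, "dy": 0, "dz": 0, "wx": 0, "wy": 0, "wz": 0, "jaw": -1}, {"dx": 0, "dy": 0, "dz": 0, "wx": 0, "wy": 0, "wz": 0, "jaw": -1}], squeeze=60)

```text
clock: 5.2
tcp_pos: [0.5792, -0.3073, 0.0584]
ee_rot: [1.852, 2.101, -0.393]
ft_force: [-0.2, 2.6, 5.0]
opening: 0.0106
gripper_force: 59.9
```

Call:
jog_arm(deltas=[{"dx": -0.0013, "dy": 0, "dz": -0.0029, "wx": 0, "wy": 0, "wz": 0, "jaw": -1}, {"dx": -0.0013, "dy": 0, "dz": -0.0029, "wx": 0, "wy": 0, "wz": 0, "jaw": -1}, {"dx": -0.0013, "dy": 0, "dz": -0.0029, "wx": 0, "wy": 0, "wz": 0, "jaw": -1}, {"dx": 0, "dy": 0, "dz": 0, "wx": 0, "wy": 0, "wz": 0, "jaw": -1}, {"dx": 0, "dy": 0, "dz": 0, "wx": 0, "wy": 0, "wz": 0, "jaw": -1}, {"dx": 0, "dy": -0.005, "dz": 0, "wx": 0, "wy": 0, "wz": 0, "jaw": -1}, {"dx": 0, "dy": -0.01, "dz": 0, "wx": 0, "wy": 0, "wz": 0, "jaw": -1}, {"dx": 0, "dy": -0.01, "dz": 0, "wx": 0, "wy": 0, "wz": 0, "jaw": -1}, {"dx": 0, "dy": 0, "dz": 0, "wx": 0, "wy": 0, "wz": 0, "jaw": -1}, {"dx": 0, "dy": 0, "dz": 0, "wx": 0, "wy": 0, "wz": 0, "jaw": -1}])

```text
clock: 6.45
tcp_pos: [0.5542, -0.3108, 0.0677]
ee_rot: [1.852, 2.1, -0.394]
ft_force: [0.3, -0.3, -1.3]
opening: 0.0112
gripper_force: 59.1
```

Run:
```python
from h import *
c=take('wrist','w3')
s=monitor.get_state(); R=rm(s['ee_rot']);p=s['tcp_pos']; print(p.round(4),R.round(3),s['ft_force'],s['torque'],s['opening'])
```

```text
[ 0.5544 -0.3107  0.0677] [[-0.114  0.992  0.051]
 [ 0.906  0.125 -0.404]
 [-0.407  0.    -0.913]] [ 0.07841979  0.06479339 -2.06908145] [0.52775569 0.15256448 0.00375413] 0.010856362361368497
```

View pics/w3.png

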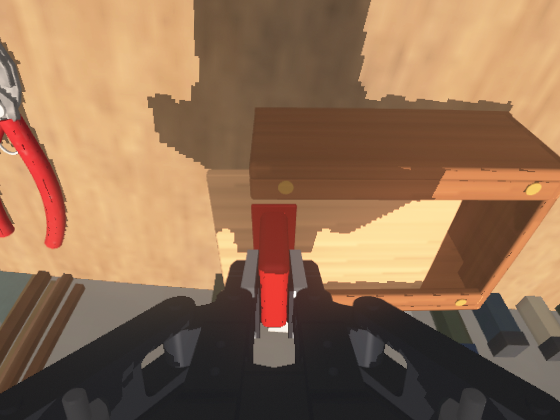

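Call:
jog_arm(deltas=[{"dx": 0, "dy": -0.01, "dz": 0, "wx": 0, "wy": 0, "wz": 0, "jaw": -1}, {"dx": 0, "dy": -0.011, "dz": 0, "wx": 0, "wy": 0, "wz": 0, "jaw": -1}, {"dx": 0, "dy": -0.011, "dz": 0, "wx": 0, "wy": 0, "wz": 0, "jaw": -1}, {"dx": 0, "dy": -0.011, "dz": 0, "wx": 0, "wy": 0, "wz": 0, "jaw": -1}, {"dx": 0, "dy": -0.011, "dz": 0, "wx": 0, "wy": 0, "wz": 0, "jaw": -1}, {"dx": 0, "dy": -0.011, "dz": 0, "wx": 0, "wy": 0, "wz": 0, "jaw": -1}, {"dx": 0, "dy": -0.011, "dz": 0, "wx": 0, "wy": 0, "wz": 0, "jaw": -1}, {"dx": 0, "dy": -0.011, "dz": 0, "wx": 0, "wy": 0, "wz": 0, "jaw": -1}, {"dx": 0, "dy": -0.011, "dz": 0, "wx": 0, "wy": 0, "wz": 0, "jaw": -1}, {"dx": 0, "dy": -0.005, "dz": 0, "wx": 0, "wy": 0, "wz": 0, "jaw": -1}])

```text
clock: 7.75
tcp_pos: [0.4508, -0.3238, 0.0675]
ee_rot: [1.853, 2.101, -0.395]
ft_force: [0.2, -0.0, -1.1]
opening: 0.0107
gripper_force: 59.1
```

Run:
```python
from h import *
s=monitor.get_state(); R=rm(s['ee_rot']);p=s['tcp_pos']; print(p.round(4),R.round(3).tolist(),s['ft_force'],s['joint_positions'].round(2),s['opening'])
c=dict(np.load('top1.npz')); c['R']=rm(camera_params('top')['rotation'])
# mat from colour
h=cv2.cvtColor(c['im'],cv2.COLOR_BGR2HSV)[225:290,120:200]; print(h[30,38],h[30,75],h[30,5])
w=take('side','side2')
a=np.hstack([cv2.resize(take('top')['im'][150:300,220:450],(460,300)),w['im'][100:400,200:480]]); cv2.imwrite('pics/b.png',a)
```

```text
[ 0.4508 -0.3238  0.0675] [[-0.114, 0.992, 0.05], [0.906, 0.125, -0.404], [-0.407, -0.001, -0.913]] [ 0.18670633 -0.00128455 -1.09365475] [ 0.55  0.47 -0.24  2.14  1.    0.58 -0.4 ] 0.010694949652303451
[ 18 125 237] [ 18 111 227] [ 18 115 227]
```

View pics/b.png

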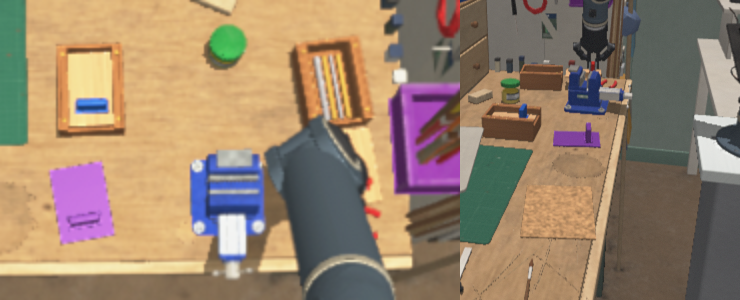

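The lid is clear of the box: the rods at (330,85) in the top view are exposed, and the wrist force is only about 1 N. I'm lifting up and left, away from the bin.

Call:
jog_arm(deltas=[{"dx": 0.0032, "dy": 0.0, "dz": -0.0324, "wx": 0, "wy": 0, "wz": 0, "jaw": -1}, {"dx": 0.0032, "dy": 0.0, "dz": -0.0324, "wx": 0, "wy": 0, "wz": 0, "jaw": -1}, {"dx": 0.0032, "dy": 0.005, "dz": -0.0324, "wx": 0, "wy": 0, "wz": 0, "jaw": -1}, {"dx": 0.0052, "dy": 0.01, "dz": -0.0279, "wx": 0, "wy": 0, "wz": 0, "jaw": -1}, {"dx": 0.0052, "dy": 0.01, "dz": -0.0279, "wx": 0, "wy": 0, "wz": 0, "jaw": -1}, {"dx": 0.0052, "dy": 0.01, "dz": -0.0279, "wx": 0, "wy": 0, "wz": 0, "jaw": -1}, {"dx": 0, "dy": 0, "dz": 0, "wx": 0, "wy": 8, "wz": 0, "jaw": -1}, {"dx": 0, "dy": 0, "dz": 0, "wx": 0, "wy": 8, "wz": 0, "jaw": -1}, {"dx": 0, "dy": 0, "dz": 0, "wx": 0, "wy": 8, "wz": 0, "jaw": -1}, {"dx": 0, "dy": 0, "dz": 0, "wx": 0, "wy": 0, "wz": 0, "jaw": -1}], squeeze=80)

```text
clock: 9.1
tcp_pos: [0.4744, -0.2264, 0.2223]
ee_rot: [2.083, 2.35, -0.002]
ft_force: [-0.3, 0.2, -1.9]
opening: 0.0106
gripper_force: 82.2
```

Run:
```python
from h import *
plan([(.49,0,.23,7,5),(.45,.20,.23,4,5),(.394,.384,.18,0,5)])
c=take('wrist','w4')
```

```text
now [ 0.4744 -0.2264  0.2223] az 6.88 tilt [-0.002 -0.    -1.   ]
{"dx":0.045,"dy":0.009,"dz":-0.002,"wz":-0.0},
{"dx":0.045,"dy":0.009,"dz":-0.002,"wz":-0.0},
{"dx":0.045,"dy":0.009,"dz":-0.002,"wz":-0.0},
{"dx":0.045,"dy":0.009,"dz":-0.002,"wz":-0.0},
{"dx":0.045,"dy":0.009,"dz":-0.002,"wz":-0.0},
--
{"dx":0.041,"dy":-0.003,"dz":-0.000,"wz":0.6},
{"dx":0.041,"dy":-0.003,"dz":-0.000,"wz":0.6},
{"dx":0.041,"dy":-0.004,"dz":-0.000,"wz":0.6},
{"dx":0.041,"dy":-0.004,"dz":-0.000,"wz":0.6},
{"dx":0.041,"dy":-0.005,"dz":-0.000,"wz":0.6},
--
{"dx":0.037,"dy":-0.009,"dz":0.010,"wz":0.8},
{"dx":0.037,"dy":-0.009,"dz":0.010,"wz":0.8},
{"dx":0.037,"dy":-0.010,"dz":0.010,"wz":0.8},
{"dx":0.037,"dy":-0.010,"dz":0.010,"wz":0.8},
{"dx":0.037,"dy":-0.011,"dz":0.010,"wz":0.8},
--
```

Call:
jog_arm(deltas=[{"dx": 0.045, "dy": 0.009, "dz": -0.002, "wx": 0, "wy": 0, "wz": 0, "jaw": -1}, {"dx": 0.045, "dy": 0.009, "dz": -0.002, "wx": 0, "wy": 0, "wz": 0, "jaw": -1}, {"dx": 0.045, "dy": 0.009, "dz": -0.002, "wx": 0, "wy": 0, "wz": 0, "jaw": -1}, {"dx": 0.045, "dy": 0.009, "dz": -0.002, "wx": 0, "wy": 0, "wz": 0, "jaw": -1}, {"dx": 0.045, "dy": 0.009, "dz": -0.002, "wx": 0, "wy": 0, "wz": 0, "jaw": -1}, {"dx": 0.041, "dy": -0.003, "dz": 0, "wx": 0, "wy": 0, "wz": 0.6, "jaw": -1}, {"dx": 0.041, "dy": -0.003, "dz": 0, "wx": 0, "wy": 0, "wz": 0.6, "jaw": -1}, {"dx": 0.041, "dy": -0.004, "dz": 0, "wx": 0, "wy": 0, "wz": 0.6, "jaw": -1}, {"dx": 0.041, "dy": -0.004, "dz": 0, "wx": 0, "wy": 0, "wz": 0.6, "jaw": -1}, {"dx": 0.041, "dy": -0.005, "dz": 0, "wx": 0, "wy": 0, "wz": 0.6, "jaw": -1}])

```text
clock: 10.4
tcp_pos: [0.449, 0.2098, 0.2324]
ee_rot: [2.134, 2.302, -0.001]
ft_force: [0.9, 0.6, -1.0]
opening: 0.0102
gripper_force: 82.2
```

Call:
jog_arm(deltas=[{"dx": 0.037, "dy": -0.009, "dz": 0.01, "wx": 0, "wy": 0, "wz": 0.8, "jaw": -1}, {"dx": 0.037, "dy": -0.009, "dz": 0.01, "wx": 0, "wy": 0, "wz": 0.8, "jaw": -1}, {"dx": 0.037, "dy": -0.01, "dz": 0.01, "wx": 0, "wy": 0, "wz": 0.8, "jaw": -1}, {"dx": 0.037, "dy": -0.01, "dz": 0.01, "wx": 0, "wy": 0, "wz": 0.8, "jaw": -1}, {"dx": 0.037, "dy": -0.011, "dz": 0.01, "wx": 0, "wy": 0, "wz": 0.8, "jaw": -1}, {"dx": 0, "dy": 0, "dz": 0.02, "wx": 0, "wy": 0, "wz": 0, "jaw": -1}, {"dx": 0, "dy": 0, "dz": 0.02, "wx": 0, "wy": 0, "wz": 0, "jaw": -1}, {"dx": 0, "dy": 0, "dz": 0.02, "wx": 0, "wy": 0, "wz": 0, "jaw": -1}, {"dx": 0, "dy": 0, "dz": 0, "wx": 0, "wy": 0, "wz": 0, "jaw": -1}, {"dx": 0, "dy": 0, "dz": 0, "wx": 0, "wy": 0, "wz": 0, "jaw": -1}])

```text
clock: 11.65
tcp_pos: [0.3938, 0.3901, 0.1228]
ee_rot: [-2.219, -2.224, -0.001]
ft_force: [0.4, -0.0, -1.4]
opening: 0.0107
gripper_force: 82.1
```

Run:
```python
from h import *
w=take('wrist'); s=take('side'); t=take('top')
st=monitor.get_state(); print(st['tcp_pos'],rm(st['ee_rot']).round(3)[2],st['opening'],st['gripper_force'],st['ft_force'])
cv2.imwrite('pics/c.png',np.hstack([cv2.resize(w['im'],(400,300)),s['im'][180:420,200:400].repeat(1,0) if 0 else cv2.resize(s['im'][180:400,180:400],(400,300))]))
# lid plate tilt from side depth: pale plate points
H,S,V=cv2.split(cv2.cvtColor(s['im'],cv2.COLOR_BGR2HSV))
ys,xs=np.mgrid[180:400,180:400]; px=np.c_[xs.ravel(),ys.ravel()]; P=deep(s,px); k=(P[:,2]>.06)&(P[:,2]<.13)&(abs(P[:,0]-.42)<.1)&(abs(P[:,1]-.38)<.08); print(k.sum(),np.percentile(P[k],[2,50,98],axis=0).round(3))
```

```text
[0.39398417 0.39031263 0.12328469] [ 0.001  0.001 -1.   ] 0.010637561100175871 82.10621237754822 [ 0.70563305 -0.83305773 -0.7660611 ]
634 [[0.366 0.369 0.089]
 [0.403 0.415 0.116]
 [0.473 0.439 0.129]]
```

View pics/c.png

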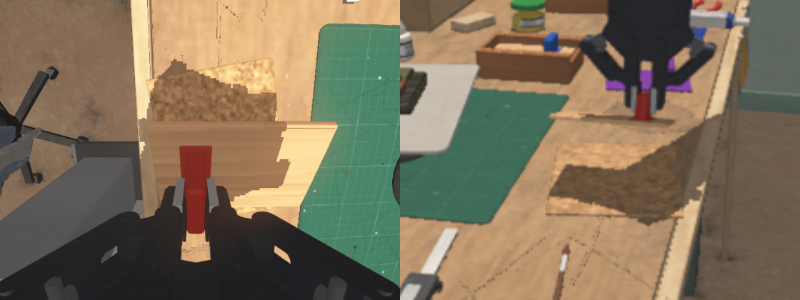

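The lid is held above the mat (210,90 in the left panel), but it leans with the tool because I had straightened the tool. I'm restoring the 24° tool tilt so the plate is level, then lowering.

Call:
jog_arm(deltas=[{"dx": -0.006, "dy": 0, "dz": 0, "wx": 0, "wy": -8, "wz": 0, "jaw": -1}, {"dx": 0, "dy": 0, "dz": 0, "wx": 0, "wy": -8, "wz": 0, "jaw": -1}, {"dx": 0, "dy": 0, "dz": 0, "wx": 0, "wy": -8, "wz": 0, "jaw": -1}, {"dx": 0.0064, "dy": 0, "dz": 0.0144, "wx": 0, "wy": 0, "wz": 0, "jaw": -1}, {"dx": 0.0064, "dy": 0, "dz": 0.0144, "wx": 0, "wy": 0, "wz": 0, "jaw": -1}, {"dx": 0.0064, "dy": 0, "dz": 0.0144, "wx": 0, "wy": 0, "wz": 0, "jaw": -1}, {"dx": 0.0064, "dy": 0, "dz": 0.0144, "wx": 0, "wy": 0, "wz": 0, "jaw": -1}, {"dx": 0, "dy": 0, "dz": 0, "wx": 0, "wy": 0, "wz": 0, "jaw": -1}, {"dx": 0, "dy": 0, "dz": 0, "wx": 0, "wy": 0, "wz": 0, "jaw": -1}, {"dx": 0, "dy": 0, "dz": 0, "wx": 0, "wy": 0, "wz": 0, "jaw": -1}])

```text
clock: 13.05
tcp_pos: [0.3937, 0.3844, 0.06]
ee_rot: [1.988, 1.994, -0.421]
ft_force: [-0.1, 0.7, -1.4]
opening: 0.0104
gripper_force: 82.2
```

Run:
```python
from h import *
s=take('wrist','w5')
st=monitor.get_state(); print(st['tcp_pos'].round(4),rm(st['ee_rot']).round(3).tolist(),st['ft_force'])
ys,xs=np.mgrid[0:420,0:560]; px=np.c_[xs.ravel(),ys.ravel()]; P=deep(s,px)
H,S,V=cv2.split(cv2.cvtColor(s['im'],cv2.COLOR_BGR2HSV)); h=H.ravel(); sa=S.ravel()
k=(P[:,2]>.025)&(P[:,2]<.055)&(h>8)&(h<30)&(sa>60)&(abs(P[:,0]-.42)<.1)&(abs(P[:,1]-.385)<.07); Q=P[k]
A=np.c_[Q[:,:2],np.ones(len(Q))]; co=np.linalg.lstsq(A,Q[:,2],rcond=None)[0]; print(len(Q),'slopes',co.round(3), np.percentile(Q,[1,50,99],axis=0).round(3))
print(cv2.minAreaRect(Q[:,:2].astype(np.float32)))
```

```text
[0.3937 0.3844 0.06  ] [[-0.003, 1.0, 0.002], [0.914, 0.003, -0.406], [-0.406, 0.0, -0.914]] [-0.19650396 -0.52055554 -1.56592682]
22651 slopes [-0.003 -0.007  0.04 ] [[0.367 0.346 0.033]
 [0.431 0.4   0.036]
 [0.477 0.424 0.037]]
((0.42208579182624817, 0.3836817443370819), (0.1126205325126648, 0.08184710890054703), 0.08836285024881363)
```

View pics/w5.png

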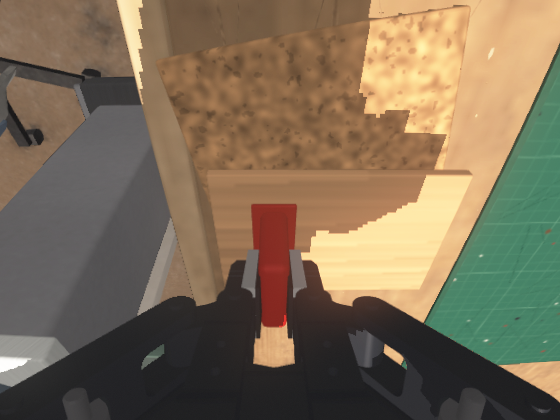

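The plate is level (slopes under 0.01) and centred over the mat at about (0.422, 0.384), with its underside at 31 mm. I'm lowering 26.5 mm and releasing.

Call:
jog_arm(deltas=[{"dx": 0.0027, "dy": 0, "dz": 0.006, "wx": 0, "wy": 0, "wz": 0, "jaw": -1}, {"dx": 0.0027, "dy": 0, "dz": 0.006, "wx": 0, "wy": 0, "wz": 0, "jaw": -1}, {"dx": 0.0027, "dy": 0, "dz": 0.006, "wx": 0, "wy": 0, "wz": 0, "jaw": -1}, {"dx": 0.0027, "dy": 0, "dz": 0.006, "wx": 0, "wy": 0, "wz": 0, "jaw": -1}, {"dx": 0, "dy": 0, "dz": 0, "wx": 0, "wy": 0, "wz": 0, "jaw": -1}, {"dx": 0, "dy": 0, "dz": 0, "wx": 0, "wy": 0, "wz": 0, "jaw": -1}, {"dx": 0, "dy": 0, "dz": 0, "wx": 0, "wy": 0, "wz": 0, "jaw": -1}, {"dx": 0, "dy": 0, "dz": 0, "wx": 0, "wy": 0, "wz": 0, "jaw": -1}, {"dx": 0, "dy": 0, "dz": 0, "wx": 0, "wy": 0, "wz": 0, "jaw": -1}, {"dx": 0, "dy": 0, "dz": 0, "wx": 0, "wy": 0, "wz": 0, "jaw": -1}])

```text
clock: 14.35
tcp_pos: [0.3935, 0.384, 0.0331]
ee_rot: [1.987, 1.993, -0.423]
ft_force: [0.1, -0.2, -0.5]
opening: 0.0107
gripper_force: 82.2
```

Call:
jog_arm(deltas=[{"dx": 0, "dy": 0, "dz": 0, "wx": 0, "wy": 0, "wz": 0, "jaw": -0.6}, {"dx": 0, "dy": 0, "dz": 0, "wx": 0, "wy": 0, "wz": 0, "jaw": -0.3}, {"dx": 0, "dy": 0, "dz": 0, "wx": 0, "wy": 0, "wz": 0, "jaw": 0}, {"dx": 0, "dy": 0, "dz": 0, "wx": 0, "wy": 0, "wz": 0, "jaw": 0.2}, {"dx": 0, "dy": 0, "dz": 0, "wx": 0, "wy": 0, "wz": 0, "jaw": 0.2}, {"dx": 0, "dy": 0, "dz": -0.015, "wx": 0, "wy": 0, "wz": 0, "jaw": 0.2}, {"dx": 0, "dy": 0, "dz": -0.03, "wx": 0, "wy": 0, "wz": 0, "jaw": 0.2}, {"dx": 0, "dy": 0, "dz": -0.04, "wx": 0, "wy": 0, "wz": 0, "jaw": 0.2}, {"dx": 0, "dy": 0, "dz": -0.04, "wx": 0, "wy": 0, "wz": 0, "jaw": 0.2}, {"dx": 0, "dy": 0, "dz": 0, "wx": 0, "wy": 0, "wz": 0, "jaw": 0.2}])

```text
clock: 15.6
tcp_pos: [0.3934, 0.4386, 0.1512]
ee_rot: [1.989, 1.997, -0.412]
ft_force: [-0.7, -0.9, -0.4]
opening: 0.0512
gripper_force: 0.0
```

Run:
```python
from h import *
s=take('wrist','w6')
ys,xs=np.mgrid[0:420,0:560]; px=np.c_[xs.ravel(),ys.ravel()]; P=deep(s,px)
H,S,V=cv2.split(cv2.cvtColor(s['im'],cv2.COLOR_BGR2HSV)); h=H.ravel(); sa=S.ravel()
k=(P[:,2]>.0065)&(P[:,2]<.02)&(h>8)&(h<30)&(abs(P[:,0]-.42)<.1)&(abs(P[:,1]-.385)<.07); Q=P[k]
A=np.c_[Q[:,:2],np.ones(len(Q))]; print(len(Q),np.linalg.lstsq(A,Q[:,2],rcond=None)[0].round(3),np.percentile(Q[:,2],[1,50,99]).round(4)); print(cv2.minAreaRect(Q[:,:2].astype(np.float32)))
t=take('top'); cv2.imwrite('pics/d.png',np.hstack([s['im'],cv2.resize(t['im'][150:300,90:300],(240,171)).repeat(1,0) if 0 else cv2.copyMakeBorder(cv2.resize(t['im'][160:290,110:290],(240,173)),0,247,0,0,0)]))
```

```text
8429 [-0.001 -0.003  0.01 ] [0.0069 0.0084 0.0097]
((0.42188358306884766, 0.3834475874900818), (0.11286530643701553, 0.08053478598594666), 0.03926793485879898)
```

View pics/d.png

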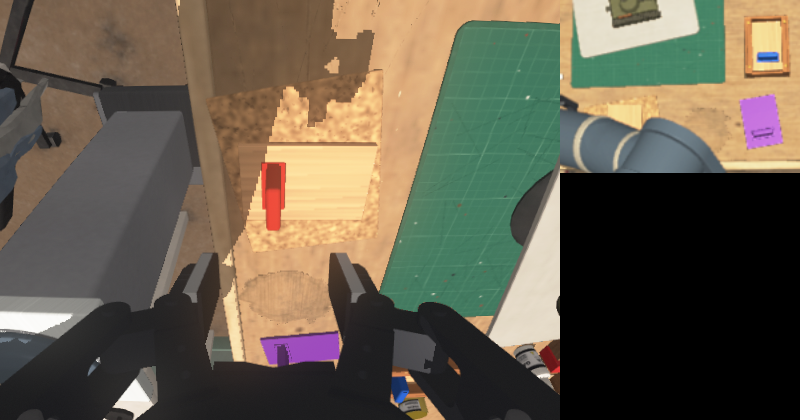

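The lid lies flat, grip up, in the middle of the mat: plate at (310,180), mat spanning (210–382, 70–252). The fingers are clear, and the blue-gripped box is still shut at (767,50).

```bash
python3 -c "
from plant import ticket; print(ticket.hand_in())"
```

```text
the job is handed in; nothing more can be done
None
```

The red-gripped lid is out of its box and lying flat, grip up, centred on the cork mat; the blue-gripped box is still shut, and I handed the job in at about 16 s (no verdict was returned).

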